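Release the red test ball from its feeder

TASK

On the lens-test bench stand two ball feeders, each with a rocking lever: press down the yellow paddle of the feeder that holds the red ball so that its gate lifts and the ball rolls down into the clear catch pocket, then let go so that the gate drops shut again. Do not touch either ball, do not work the blue ball's feeder, and leave the other things on the bench where they are.

Things in the scene. Friction and masses are not known exactly. Their poses are not given: they have to be found in the camera images.
- red_feeder: fixed feeder of the red ball: black base 220 x 210 x 12 mm, origin under its centre, z up, x from paddle to gate. In mm: rocker pivot x 0, y 20, z 105; yellow paddle x -90, y 20, top z 113; white gate blade x 85, y 20; aluminium chute at x 85 falls to -y into a clear-walled pocket, x 68 to 102, y -38 to -96, floor z 20, walls to z 72. Both feeders are alike but for the ball
- blue_feeder: fixed feeder of the blue ball: black base 220 x 210 x 12 mm, origin under its centre, z up, x from paddle to gate. In mm: rocker pivot x 0, y 20, z 105; yellow paddle x -90, y 20, top z 113; white gate blade x 85, y 20; aluminium chute at x 85 falls to -y into a clear-walled pocket, x 68 to 102, y -38 to -96, floor z 20, walls to z 72. Both feeders are alike but for the ball
- red_feeder_paddle (a point): centre of the top face of the yellow 34 x 34 mm paddle at the rocker's robot-side end, on the red ball's feeder; 113 mm above the bench at rest, 90 mm from the pivot; sinks about 32 mm when pressed fully. Site axes: x along the rocker from paddle to gate, z up out of the paddle
- blue_feeder_paddle (a point): centre of the top face of the yellow 34 x 34 mm paddle at the rocker's robot-side end, on the blue ball's feeder; 113 mm above the bench at rest, 90 mm from the pivot; sinks about 32 mm when pressed fully. Site axes: x along the rocker from paddle to gate, z up out of the paddle
- red_feeder_rocker (a joint): rocker angle (rad) on the red ball's feeder: 0 = gate shut, grows as the paddle goes down, hard stop at 0.36. The ball gets past the gate from about 0.25 on. A spring shuts it again; pressing mid-paddle takes about 2 N to start, 5.5 N at the stop
- blue_feeder_rocker (a joint): rocker angle (rad) on the blue ball's feeder: 0 = gate shut, grows as the paddle goes down, hard stop at 0.36. The ball gets past the gate from about 0.25 on. A spring shuts it again; pressing mid-paddle takes about 2 N to start, 5.5 N at the stop
- red_ball: loose red ball, 25 mm across, 50 to 85 g, origin at its centre; waits in the chute behind the closed gate, centre 66 mm above the bench; once the gate is up it runs into the pocket in about a second, where its centre rests about 31 mm above the bench
- blue_ball: loose blue ball, 25 mm across, waiting behind the gate of the other feeder; must stay there
- ring_gauge: loose steel ring, 38 mm across, 18 mm high, on the red ball's feeder base beside the rocker, origin at the centre of its underside; leave alone
- brass_weight: loose brass knobbed weight, 30 mm across, 36 mm high, on the blue ball's feeder base beside the rocker, origin at the centre of its underside; leave alone
- screwdriver: loose green-handled screwdriver, 150 mm long, lying on the bench to the robot's left of the feeders; leave alone
- cleaner_jar: loose closed jar, 54 mm across, 70 mm high, standing to the right of the feeders, origin at the centre of its underside; leave alone

How it is judged:
By the outcome, as a careful person would: the job done as asked, in the order asked, and still so for the second after the job is handed in, with the robot touching nothing.
It also fails if it takes over 32 s, if anything falls off the work surface, if the arm or the gripper's body presses on something with over 40 N, if the wrist force passes 120 N, or if a joint passes its speed limit or range.

ROBOT

A 6-joint arm with a two-finger parallel gripper is mounted at the origin on the work surface. World frame = base frame: x ahead of the robot, y to its left, z up, the work surface at z = 0. Lengths are in m, angles in degrees, forces in N, time in s.
With the tool pointing down it reaches from about 0.425 to 1.125 m from the base axis. Payload 14.9 kg.
Tool frame: the origin (TCP) lies between the finger pads; the fingertips stand 14 mm ahead of it and the grasp point (between the pads) lies 5 mm behind it; z points along the fingers, y is the direction in which the jaws open and shut (so a half turn about z gives the same grasp; the last joint's range is limited). The gripper opens to 91 mm and grips with 3 to 60 N. Pads are 32 mm wide; open, the fingers measure 118 mm over their backs; the gripper's body (76 mm by 178 mm) begins 60 mm behind the grasp point.
Start: joints at [67.076, 21.709, 99.362, -0, 58.929, -1.908], TCP at [0.251, 0.653, 0.228] pointing down, gripper open.
Joint ranges: [-158.91, 158.91], [-42.39, 125.64], [0.06, 152.35], [-60.88, 240.88], [17.5, 164.5], [-176.32, 176.32]. Speed limits (degrees/s): [108.29, 108.29, 136.94, 180, 180, 180].

INTERFACE

Orientations are given as a 3x3 rotation matrix whose columns are the frame's x, y, z axes.
In Python, from workcell import manip, vision gives the robot as it stands.
- The arm moves only by the tool move_arm, never from a script. Its argument "series" is a list that holds one entry, the list of rows, each a list of 7 numbers: the shift along the world's x, y, z in cm, then the turn, a rotation vector about the world's x, y, z in degrees, then the finger opening in cm, from 0 to 9.12. In form: [[[dx, dy, dz, ax, ay, az, hand], ...]]. A call has 1 to 12 rows; each row is the pose to reach, as a shift and turn from the pose commanded when the call began; what a row does not reach only later rows make up. A row lasts 1/10 s, in which the tool goes at most 50 mm and 8.59 degrees, less where a joint would pass 70% of its speed; a pose out of reach is approached as far as the arm can. A call with a gripper value outside its range is refused whole. The fingers move at their own pace and stop on an object; "squeeze" is the grip in N (left out, the last holds). Time passes only in rows, so rows that repeat a pose let the fingers close. It gives the time, the measured TCP pose, the force and the opening at its end, in the units of the state.
- manip.state(): the state, without advancing time (a new reading comes with each control period).
- vision.capture(name): name is "side" or "top" or "wrist"; returns a dict with "frame" (384x512x3 uint8, red, green, blue), "z_map" (384x512 float32, m along the optical axis (not along the pixel's ray), 0 where there is no reading), "mtx" (3x3 intrinsics, pixels), "distortion" ([k1, k2, p1, p2, k3] as OpenCV has them; the pictures are not rectified), "origin" and "orientation" of the camera in the world; the wrist camera has in their place "hand_eye" (4x4, takes a point from camera to tool coordinates, whose origin is the TCP and whose axes are the flange's). Camera axes: x right, y down, z forward; pixel columns grow to the right and rows downward; lengths in m; the calibration is good to about 2 mm. A picture is of the moment at which its call begins: read the wrist's pose just before it.
- manip.sign_off(): hands the job in, once; it reports no verdict.
The state is a dict: "time": time; "joint_pos": joint angles; "dq": joint speeds; "effort": joint torques, N m; "ee_pos": TCP position; "tcp_rot": TCP orientation; "force": force on the tool from outside, world axes, zero at the start; "torque": the same for the moment, N m; "gripper_width": finger opening in m.
Only numpy, scipy, OpenCV 4.12 (cv2) and the standard library are available. Lean on these libraries where they do the work, as an engineer would, in place of code of your own. Each camera call takes 0.05 s, during which the arm holds its last target.

## Working session

There is one attempt and no reset: what is moved stays moved. The work goes in short steps, Python scripts to look and compute and a tool call to move; the robot and the scene stay as the last step left them, time stands still between calls to the robot, and variables do not carry over. Pictures are saved under pics/ and viewed, and the job is handed in when it is done.

Besides the shell and the picture viewer there is one more tool, called by a JSON object that holds its "api" and its "payload". move_arm: Moves the arm, as the interface text tells. Its arguments: {"type":"object","properties":{"series":{"type":"array","items":{"type":"array","items":{"type":"array","items":{"type":"number"}}}},"squeeze":{"type":"number"}},"required":["series"]}

```bash
mkdir -p pics; ls; python3 - <<'E'
from workcell import manip, vision
import cv2,numpy as np
print(manip.state())
for n in("side","top"):
    c=vision.capture(n); cv2.imwrite(f"pics/{n}0.png",cv2.resize(c["frame"][:,:,::-1],(768,576),interpolation=cv2.INTER_CUBIC)); np.savez(f"{n}0.npz",**c)
    print(n,c["mtx"],c["distortion"],c["origin"],c["orientation"])
E
```

```text
pics
{'time': 0.0, 'joint_pos': array([ 6.70767227e+01,  2.17393437e+01,  9.93943378e+01, -9.02491540e-04,
        5.89303344e+01, -1.90916515e+00]), 'dq': array([-0.04564783,  0.02194404,  0.0731612 ,  0.13086706,  0.03838204,
       -0.05833993]), 'effort': array([-5.49337437e-04, -7.63737130e+01, -4.34370160e+01,  6.50858972e-02,
        4.25178919e-02, -5.73442912e-05]), 'ee_pos': array([0.25089365, 0.65308768, 0.22728913]), 'tcp_rot': array([[-9.33495044e-01,  3.58590051e-01, -4.22755579e-04],
       [ 3.58590299e-01,  9.33494471e-01, -1.03430824e-03],
       [ 2.37473532e-05, -1.11711766e-03, -9.99999376e-01]]), 'force': array([ 0.00900231, -0.40035824, -0.28903585]), 'torque': array([-0.03415101, -0.02186295,  0.03647583]), 'gripper_width': 0.0914115936968096}
side [[422.58962094   0.         251.90766973]
 [  0.         422.58962094 188.71963686]
 [  0.           0.           1.        ]] [0.03283976 0.         0.         0.         0.        ] [ 0.51459846 -0.88068234  0.99681525] [[ 0.996405   -0.04955143  0.06871488]
 [-0.08345035 -0.71384982  0.6953089 ]
 [ 0.01459856 -0.69854355 -0.71541861]]
top [[464.51262739   0.         256.72459642]
 [  0.         464.51262739 189.3111545 ]
 [  0.           0.           1.        ]] [-0.10552654  0.          0.          0.          0.        ] [ 0.5218137  -0.01563922  1.40190945] [[-0.01361182 -0.99868984  0.04932878]
 [-0.99954439  0.01491946  0.02623797]
 [-0.02693955 -0.04894916 -0.9984379 ]]
```

View pics/side0.png

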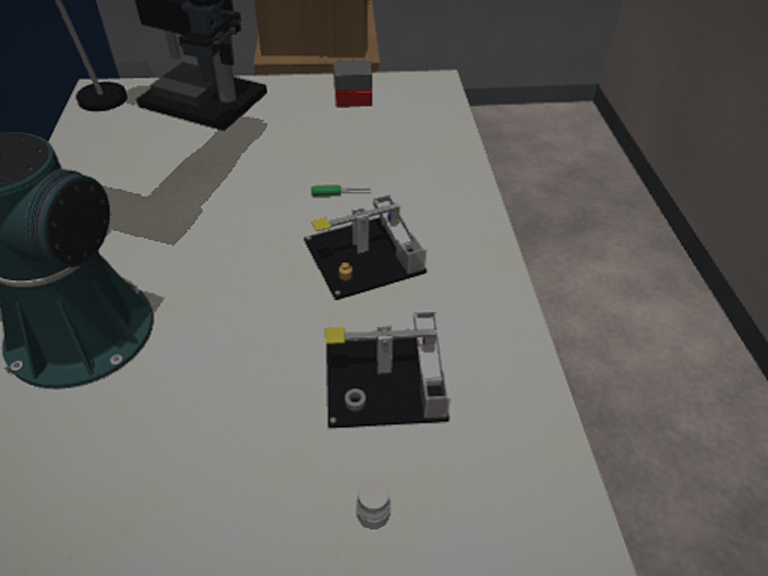

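View pics/top0.png

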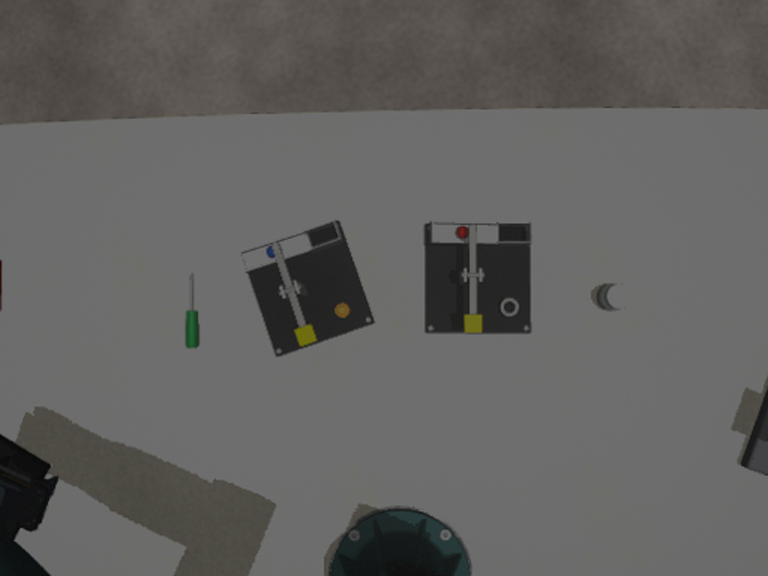

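The red ball (462,232) sits in the right-hand feeder, whose yellow paddle is at (473,323) in the top view. The blue ball (271,252) is in the left-hand feeder, paddle (305,336). Next I measure the paddles.

```bash
cat >h.py <<'E'
import cv2,numpy as np
def pt(c,u,v,z):
    x,y=cv2.undistortPoints(np.array([[[u,v]]],float),c["mtx"],c["distortion"])[0,0]
    d=c["orientation"]@np.array([x,y,1]); o=c["origin"]
    return o+d*(z-o[2])/d[2]
def ptd(c,u,v,d):
    x,y=cv2.undistortPoints(np.array([[[u,v]]],float),c["mtx"],c["distortion"])[0,0]
    return c["orientation"]@np.array([x*d,y*d,d])+c["origin"]
E
python3 - <<'E'
from h import *
for n in("top","side"):
    c=dict(np.load(n+"0.npz")); h=cv2.cvtColor(c["frame"],cv2.COLOR_RGB2HSV)
    m=cv2.inRange(h,(26,150,60),(34,255,255))
    k,l,s,ce=cv2.connectedComponentsWithStats(m)
    for i in range(1,k):
        if s[i,4]<30: continue
        d=np.median(c["z_map"][l==i])
        print(n,s[i],ce[i],pt(c,*ce[i],.113),ptd(c,*ce[i],d))
        if n=="top":
            b=cv2.boxPoints(cv2.minAreaRect(np.argwhere(l==i)[:,::-1].astype(np.float32)))
            print([pt(c,*p,.113).round(4)[:2] for p in b])
c=dict(np.load("top0.npz"))
# base corners of red feeder & holes (768 scale)
for u,v in [(425,332),(531,332)]: print("corner",pt(c,u/1.5,v/1.5,.012))
for u,v in [(473,275)]: print("pivot",pt(c,u/1.5,v/1.5,.11))
print("ball",pt(c,462/1.5,232/1.5,.07)); print("ring",pt(c,510/1.5,307/1.5,.03))
E
```

```text
top [310 210  12  12 132] [315.08333333 215.46212121] [ 0.51062347 -0.14233767  0.113     ] [ 0.51062311 -0.14234184  0.11295755]
[array([ 0.4955, -0.128 ]), array([ 0.5259, -0.1285]), array([ 0.5255, -0.159 ]), array([ 0.4951, -0.1584])]
top [196 216  15  15 152] [203.33552632 223.16447368] [0.4933874  0.16814901 0.113     ] [0.49336898 0.16826808 0.11216495]
[array([0.5034, 0.1907]), array([0.5154, 0.1574]), array([0.4835, 0.1458]), array([0.4716, 0.1791])]
side [209 146  11   7  55] [214. 149.] [0.49293209 0.16431372 0.113     ] [0.49293256 0.16429085 0.11301935]
side [218 219  12  10 105] [223.24761905 223.36190476] [ 0.51128918 -0.1467282   0.113     ] [ 0.51128955 -0.14681096  0.11309966]
corner [ 0.49361411 -0.05725     0.012     ]
corner [ 0.49043958 -0.26828825  0.012     ]
pivot [ 0.59985704 -0.14504101  0.11      ]
ball [ 0.68527012 -0.12966606  0.07      ]
ring [ 0.54058384 -0.22464622  0.03      ]
```

```bash
python3 - <<'E'
from h import *
a=dict(np.load("top0.npz"))["frame"][140:235,150:365,::-1]; cv2.imwrite("pics/crop0.png",cv2.resize(a,None,fx=3.6,fy=3.6,interpolation=cv2.INTER_CUBIC))
E
```

```text
(no output)
```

View pics/crop0.png

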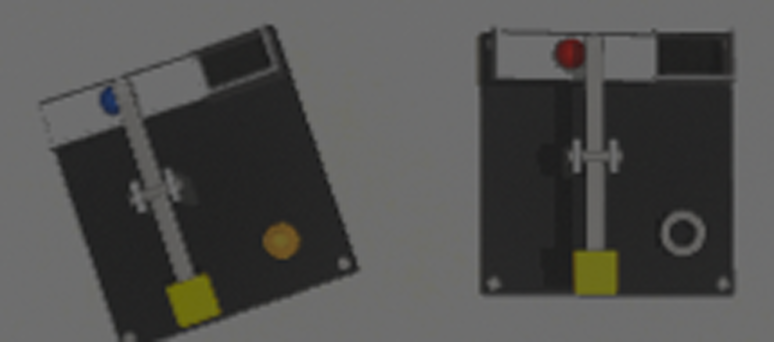

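{"api": "move_arm", "payload": {"series": [[[2,-4,0.5,0,0,3,0],[4.5,-8,1,0,0,6,0],[7,-12,1.5,0,0,9,0],[9.5,-16,2,0,0,12,0],[12,-20,2,0,0,15,0],[14.5,-24,2,0,0,18,0],[17,-28,2,0,0,20,0],[18.5,-32,2,0,0,20,0],[19.5,-36,2,0,0,20,0],[20.5,-40,2,0,0,20,0],[21,-44,2,0,0,20,0],[21.5,-48,2,0,0,20,0]]], "squeeze": 10}}

```text
time: 1.3
ee_pos: [0.4659, 0.1718, 0.2478]
tcp_rot: [[-1.0, 0.018, -0.0], [0.018, 1.0, -0.0], [0.0, -0.0, -1.0]]
force: [1.2, 0.6, 0.4]
gripper_width: 0.0006
```

{"api": "move_arm", "payload": {"series": [[[0.5,-4,0,0,0,0,0],[1,-8,0,0,0,0,0],[1.5,-12,-1,0,0,0,0],[2,-16,-2,0,0,0,0],[2.5,-20,-3,0,0,0,0],[3,-24,-4,0,0,0,0],[3.5,-28,-5,0,0,0,0],[3.5,-31,-6,0,0,0,0],[3.5,-32,-7,0,0,0,0],[3.5,-32,-8,0,0,0,0],[3.5,-32,-8,0,0,0,0]]]}}

```text
time: 2.4
ee_pos: [0.5001, -0.1455, 0.1665]
tcp_rot: [[-1.0, 0.018, -0.002], [0.018, 1.0, 0.001], [0.002, 0.001, -1.0]]
force: [-0.4, 0.4, -0.3]
gripper_width: 0.0005
```

```bash
python3 - <<'E'
from workcell import manip, vision
import cv2,numpy as np
s=manip.state(); print({k:np.round(s[k],4) for k in("time","ee_pos","tcp_rot","force","gripper_width")})
o=[]
for n in("side","wrist"):
    c=vision.capture(n); f=c["frame"][:,:,::-1]
    o.append(cv2.resize(f[190:300,190:330] if n=="side" else f,(400,314)))
cv2.imwrite("pics/a1.png",np.hstack(o))
E
```

```text
{'time': np.float64(2.4), 'ee_pos': array([ 0.5001, -0.1455,  0.1665]), 'tcp_rot': array([[-9.998e-01,  1.770e-02, -2.400e-03],
       [ 1.770e-02,  9.998e-01,  1.000e-03],
       [ 2.400e-03,  9.000e-04, -1.000e+00]]), 'force': array([-0.3963,  0.3657, -0.315 ]), 'gripper_width': np.float64(0.0005)}
```

View pics/a1.png

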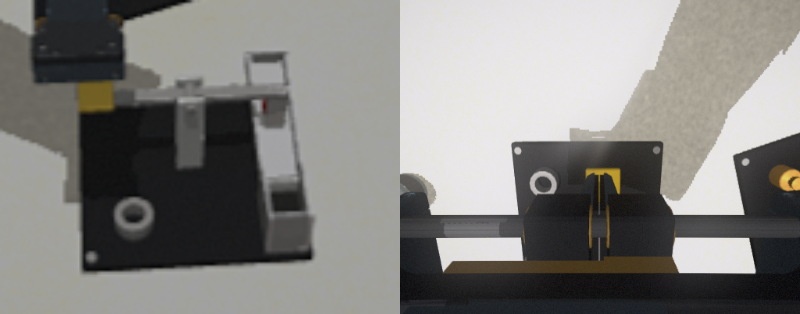

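The closed fingers are centred over the red feeder's paddle (about (603,180) in the wrist view). Pressing now.

{"api": "move_arm", "payload": {"series": [[[0.4,0,-1,0,0,0,0],[0.4,0,-2,0,0,0,0],[0.4,0,-3,0,0,0,0],[0.4,0,-3.6,0,0,0,0],[0.4,0,-4.2,0,0,0,0],[0.4,0,-4.8,0,0,0,0],[0.4,0,-5.4,0,0,0,0],[0.4,0,-6,0,0,0,0],[0.4,0,-6.4,0,0,0,0],[0.4,0,-6.4,0,0,0,0],[0.4,0,-6.4,0,0,0,0]]]}}

```text
time: 3.6
ee_pos: [0.5056, -0.1467, 0.1041]
tcp_rot: [[-1.0, 0.018, 0.001], [0.018, 1.0, -0.0], [-0.001, -0.0, -1.0]]
force: [-0.1, 1.5, 5.6]
gripper_width: 0.0006
```

```bash
cat > look.py <<'E'
import sys
from workcell import manip, vision
import cv2,numpy as np
s=manip.state(); print({k:np.round(s[k],4) for k in("time","ee_pos","force")})
o=[]
for n in("side","top"):
    c=vision.capture(n); f=c["frame"][:,:,::-1]
    o.append(cv2.resize(f[190:300,190:330] if n=="side" else f[130:240,250:390],(400,314),interpolation=cv2.INTER_CUBIC))
cv2.imwrite(f"pics/{sys.argv[1]}.png",np.hstack(o))
E
python3 look.py a2
```

```text
{'time': np.float64(3.6), 'ee_pos': array([ 0.5056, -0.1467,  0.1041]), 'force': array([-0.0754,  1.467 ,  5.6214])}
```

View pics/a2.png

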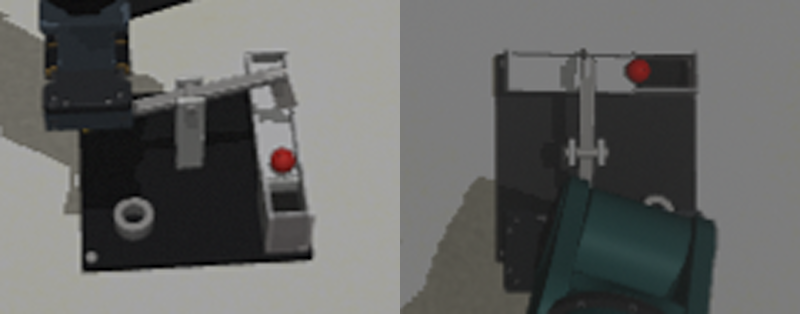

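The gate is up and the red ball (side 283,160; top 638,70) is rolling toward the pocket. I'll hold the paddle down half a second more, then release.

{"api": "move_arm", "payload": {"series": [[[0,0,0,0,0,0,0],[0,0,0,0,0,0,0],[0,0,0,0,0,0,0],[0,0,0,0,0,0,0],[0,0,0,0,0,0,0]]]}}

```text
time: 4.2
ee_pos: [0.5056, -0.1467, 0.1043]
tcp_rot: [[-1.0, 0.018, 0.001], [0.018, 1.0, -0.0], [-0.001, -0.0, -1.0]]
force: [-0.2, 1.4, 5.1]
gripper_width: 0.0006
```

```bash
python3 look.py a3
```

```text
{'time': np.float64(4.2), 'ee_pos': array([ 0.5056, -0.1467,  0.1043]), 'force': array([-0.2466,  1.4039,  5.1006])}
```

View pics/a3.png

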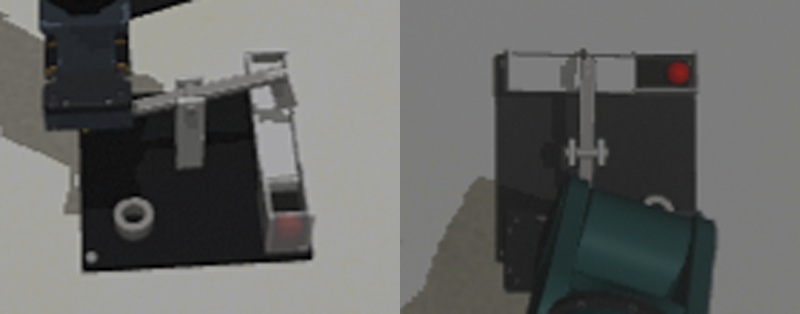

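The ball is in the clear pocket (side 290,225; top 679,72). Releasing straight up, then clearing back.

{"api": "move_arm", "payload": {"series": [[[0,0,0.6,0,0,0,0],[0,0,1.2,0,0,0,0],[0,0,1.8,0,0,0,0],[0,0,2.4,0,0,0,0],[0,0,3.2,0,0,0,0],[0,0,5,0,0,0,0],[0,0,8,0,0,0,0],[0,0,12,0,0,0,0],[0,0,15,0,0,0,0],[-0.5,4,16,0,0,0,0],[-1,8,16,0,0,0,0],[-1.5,12,16,0,0,0,0]]]}}

```text
time: 5.5
ee_pos: [0.4899, -0.0254, 0.265]
tcp_rot: [[-1.0, 0.019, 0.002], [0.019, 1.0, -0.0], [-0.002, -0.0, -1.0]]
force: [-0.3, 0.3, -0.3]
gripper_width: 0.0005
```

{"api": "move_arm", "payload": {"series": [[[-0.5,4,0,0,0,0,0],[-1,8,0,0,0,0,0],[-1,12,0,0,0,0,0],[-1,16,0,0,0,0,0],[-1,20,0,0,0,0,0],[-1.5,24,0,0,0,0,0],[-2.5,28,0,0,0,0,0],[-4,32,0,0,0,0,0],[-5,35,0,0,0,0,0],[-6,38,0,0,0,0,0],[-6,38,0,0,0,0,0],[-6,38,0,0,0,0,0]]]}}

```text
time: 6.7
ee_pos: [0.4298, 0.3537, 0.2641]
tcp_rot: [[-1.0, 0.016, 0.0], [0.016, 1.0, -0.0], [-0.0, -0.0, -1.0]]
force: [-0.1, 0.2, -0.1]
gripper_width: 0.0009
```

```bash
python3 look.py a4; python3 - <<'E'
from workcell import vision
import cv2,numpy as np
o=[cv2.resize(vision.capture(n)["frame"][:,:,::-1],(400,300)) for n in("side","top")]
cv2.imwrite("pics/a5.png",np.hstack(o))
E
```

```text
{'time': np.float64(6.7), 'ee_pos': array([0.4298, 0.3537, 0.2641]), 'force': array([-0.1426,  0.2202, -0.1394])}
```

View pics/a4.png

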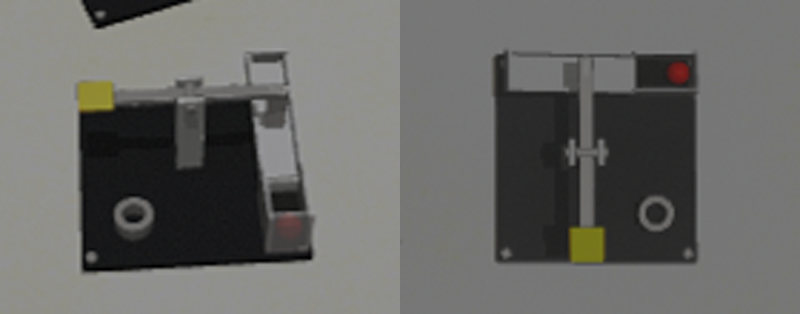

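View pics/a5.png

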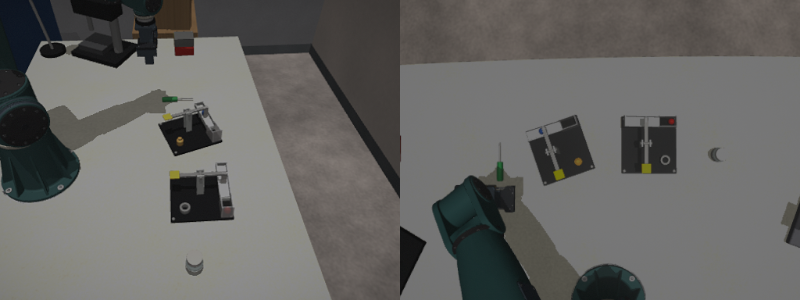

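The rocker is level with the gate shut, the red ball lies in the pocket (top crop 679,72), and the ring and the blue feeder look unchanged. The arm is clear, so I'm handing in.

```bash
python3 -c "
from workcell import manip
print(manip.sign_off())"
```

```text
the job is handed in; nothing more can be done
None
```

I pressed the yellow paddle of the red ball's feeder (the right-hand one) with closed fingers, held it until the ball was in the clear pocket, then let go and moved the arm away.

- **Outcome:** In the last pictures the rocker is level again with the gate shut, and the red ball lies in the pocket. The blue ball is still behind its gate. The ring, weight, screwdriver and jar look unmoved by eye; I did not re-measure their positions.
- **Limits:** The readings during the press showed about 5–6 N. The clock was at about 7 s of the 32 s when I handed in, with the arm touching nothing and about 0.3 N on the force sensor.
- **Disagreements:** The top and side cameras differed by about 4 mm on the paddle's y position, which is small against its 34 mm width. No check failed.

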